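# Close the vent caps of the mini kegs in order

## Robot

A 7-joint arm with a two-finger parallel gripper is mounted at the origin on the work surface. World frame = base frame: x ahead of the robot, y to its left, z up, the work surface at z = 0. Lengths are in m, angles in rad, forces in N, time in s.
With the tool pointing down it reaches from about 0.425 to 0.875 m from the base axis. Payload 4.7 kg.
Tool frame: the origin (TCP) lies midway between the tips of the shut fingers; the grasp point (between the pads) lies 19 mm behind it (ctrl.grip_depth is the distance from the TCP to the grasp point, in m); z points along the fingers, y is the direction in which the jaws open and shut (so a half turn about z gives the same grasp; the last joint's range is limited). The gripper opens to 87 mm and grips with 3 to 60 N. Pads are 19 mm wide; open, the fingers measure 117 mm over their backs; the gripper's body (75 mm by 190 mm) begins 51 mm behind the grasp point.
Start: joints at [0.014, 0.321, -0.07, 1.45, 0.023, 1.371, -0.057], TCP at [0.65, -0, 0.199] pointing down, gripper open.
Joint ranges: [-2.86, 2.86], [-0.3, 2.09], [-1.38, 1.24], [0.06, 2.45], [-1.56, 4.7], [0.09, 2.05], [-2.69, 2.69]. Speed limits (rad/s): [2.57, 2.57, 3.14, 3.14, 3.14, 3.14, 3.14].

## Interface

Orientations are given as a rotation vector (axis times angle).
In Python, from bench import ctrl gives the robot as it stands. The module is installed in compiled form; this text tells all that it offers.
- The arm moves only by the shell command python3 -m inch 'ROWS' [FORCE]. ROWS is JSON, a list of rows, each a list of 5 numbers: the opening, from -1 (shut) to 1 (fully open), so that 0 is half open, then the shift along the tool's x, y, z in mm, then the turn about the tool's z in rad. In form: [[fingers, tx, ty, tz, twist], ...]. A call has 1 to 5 rows; each row shifts and turns the pose as measured when the row begins, along the tool's axes as they then stand; what a row does not reach is not made up. A row lasts 1/8 s, in which the tool goes at most 62.5 mm and 10.7 degrees, less where a joint would pass 70% of its speed; a pose out of reach is approached as far as the arm can. A call is refused whole if a number of a shift passes 62.5 or a number of a turn 0.188, either way. A call with a gripper value outside its range is refused whole. The fingers move at their own pace and stop on an object; FORCE is the grip in N (left out, the last holds). Time passes only in rows, so rows that do not move let the fingers close. It gives the time, the measured TCP pose, the force and the opening at its end, in the units of the state.
- ctrl.get_state(): the state, without advancing time (a new reading comes with each control period).
- ctrl.get_image(name): name is "scene" or "side" or "wrist"; returns a dict with "color" (420x560x3 uint8, red, green, blue), "range_z" (420x560 float32, m along the optical axis (not along the pixel's ray), 0 where there is no reading), "K" (3x3 intrinsics, pixels), "R" (3x3) and "t" (3): a world point X has camera coordinates R X + t. Camera axes: x right, y down, z forward; pixel columns grow to the right and rows downward; lengths in m; the calibration is good to about 2 mm. A picture is of the moment at which its call begins.
- ctrl.close_job(): hands the job in, once; it reports no verdict.
The state is a dict: "time": time; "joint_positions": joint angles; "qd": joint speeds; "joint_torque": joint torques, N m; "position": TCP position; "tool_rot": TCP orientation; "ft_force": force on the tool from outside, world axes, zero at the start; "torque": the same for the moment, N m; "grip_width": opening from 0.0 (shut) to 1.0 (fully open).
Only numpy, scipy, OpenCV 4.12 (cv2) and the standard library are available. Lean on these libraries where they do the work, as an engineer would, in place of code of your own. Each camera call takes 0.05 s, during which the arm holds its last target. There are 200 camera calls.

## Task

The rinsed mini kegs are dry and ready for storage: with closed fingertips, press the springy button on the purple keg's vent cap until the cap is fully down, then the green one's, then the red one's, in that order and each with a light push. The yellow keg is still drying, so leave its cap up; do not lift, tip or shove any keg, and leave the cans, glasses and mallet where they are.

Things in the scene. Friction and masses are not known exactly. Their poses are not given: they have to be found in the camera images.
- keg_purple: loose empty stainless mini keg with a purple band round its side and a purple vent cap on top; body 100 mm in diameter, 190 mm tall to its neck, about 0.7 kg, standing on the bar; origin: centre of its underside, z up
- captop_purple (a point): centre of the flat purple button on top of the purple vent cap, where the finger presses (36 mm wide, level, on the keg's axis); about 236 mm above the bar when the cap is open. The button stands on a soft black rubber neck above the cap's purple collar (48 mm wide, its upper face 22 mm below the button's): it gives under the finger like a spring, 1 mm per newton up to 16 mm, and springs back
- cap_purple (a joint): how far the purple vent cap (the collar that carries the button) has gone straight down towards the keg, m: 0 to 0.002 at the start (open), 0.012 fully down (closed, on a hard stop). It starts to move at about 4 N, so the button first gives 4 mm, then the cap goes down at 4 to 5 N, then the force grows again; it has no spring and stays down when the finger leaves. Pressing the button with 6 to 12 N closes it; fully down, the unpressed button stands 12 mm lower than when open
- keg_green: loose empty stainless mini keg with a green band round its side and a green vent cap on top; body 100 mm in diameter, 160 mm tall to its neck, about 0.7 kg, standing on the bar; origin: centre of its underside, z up
- captop_green (a point): centre of the flat green button on top of the green vent cap, where the finger presses (36 mm wide, level, on the keg's axis); about 206 mm above the bar when the cap is open. The button stands on a soft black rubber neck above the cap's green collar (48 mm wide, its upper face 22 mm below the button's): it gives under the finger like a spring, 1 mm per newton up to 16 mm, and springs back
- cap_green (a joint): how far the green vent cap (the collar that carries the button) has gone straight down towards the keg, m: 0 to 0.002 at the start (open), 0.012 fully down (closed, on a hard stop). It starts to move at about 4 N, so the button first gives 4 mm, then the cap goes down at 4 to 5 N, then the force grows again; it has no spring and stays down when the finger leaves. Pressing the button with 6 to 12 N closes it; fully down, the unpressed button stands 12 mm lower than when open
- keg_red: loose empty stainless mini keg with a red band round its side and a red vent cap on top; body 100 mm in diameter, 160 mm tall to its neck, about 0.7 kg, standing on the bar; origin: centre of its underside, z up
- captop_red (a point): centre of the flat red button on top of the red vent cap, where the finger presses (36 mm wide, level, on the keg's axis); about 206 mm above the bar when the cap is open. The button stands on a soft black rubber neck above the cap's red collar (48 mm wide, its upper face 22 mm below the button's): it gives under the finger like a spring, 1 mm per newton up to 16 mm, and springs back
- cap_red (a joint): how far the red vent cap (the collar that carries the button) has gone straight down towards the keg, m: 0 to 0.002 at the start (open), 0.012 fully down (closed, on a hard stop). It starts to move at about 4 N, so the button first gives 4 mm, then the cap goes down at 4 to 5 N, then the force grows again; it has no spring and stays down when the finger leaves. Pressing the button with 6 to 12 N closes it; fully down, the unpressed button stands 12 mm lower than when open
- keg_yellow: loose empty stainless mini keg with a yellow band round its side and a yellow vent cap on top; body 100 mm in diameter, 190 mm tall to its neck, about 0.7 kg, standing on the bar; origin: centre of its underside, z up
- captop_yellow (a point): centre of the flat yellow button on top of the yellow vent cap, where the finger presses (36 mm wide, level, on the keg's axis); about 236 mm above the bar when the cap is open. The button stands on a soft black rubber neck above the cap's yellow collar (48 mm wide, its upper face 22 mm below the button's): it gives under the finger like a spring, 1 mm per newton up to 16 mm, and springs back
- cap_yellow (a joint): how far the yellow vent cap (the collar that carries the button) has gone straight down towards the keg, m: 0 to 0.002 at the start (open), 0.012 fully down (closed, on a hard stop). It starts to move at about 4 N, so the button first gives 4 mm, then the cap goes down at 4 to 5 N, then the force grows again; it has no spring and stays down when the finger leaves. Pressing the button with 6 to 12 N closes it; fully down, the unpressed button stands 12 mm lower than when open
- can_blue: bystander: loose 115 mm tall, 66 mm wide drinks can with a blue band; origin: centre of its underside
- can_white: bystander: loose 115 mm tall, 66 mm wide drinks can with a white band; origin: centre of its underside
- pint_glass: bystander: loose clear pint glass, 140 mm tall, 84 mm wide at the rim; origin: centre of its underside
- tasting_glass: bystander: loose amber tasting glass, 90 mm tall, 64 mm wide at the rim; origin: centre of its underside
- mallet: bystander: loose wooden mallet lying on the bar, 76 mm high; x axis runs along the 26 mm thick handle to the head (centre of the 130 mm long, 76 mm thick head at x = +100 mm; handle end at x = -110 mm); origin on the bar under the handle
Not all that is in view belongs to the job. Leave any orange or pink look-alike of the keg_red alone. Leave any orange or pink look-alike of the keg_purple alone.

How it is judged:
On the way, in this order (a step that is already met when the one before it is completed fails the run):
1. the purple vent cap is pressed down (at least 9 of its 12 mm) (value of joint cap_purple above 0.009 m), for 0.1 s.
2. the green vent cap is pressed down (at least 9 of its 12 mm) (value of joint cap_green above 0.009 m), for 0.1 s.
3. the red vent cap is pressed down (at least 9 of its 12 mm) (value of joint cap_red above 0.009 m), for 0.1 s.
At the end, for the whole second after the job is handed in: The purple, green and red vent caps are down by at least 9 of their 12 mm and stay there, the yellow cap is less than 4 mm down, all four kegs stand upright (within 0.1 rad) and at rest within 30 mm of where they began, and the cans, glasses and mallet are within 30 mm of where they began (value of joint each of cap_purple, cap_green, cap_red above 0.009 m and value of joint cap_yellow below 0.004 m and distance of each of keg_purple, keg_green, keg_red, keg_yellow, can_blue, can_white, pint_glass, tasting_glass, mallet from where it was at the start of the episode below 0.03 m and angle between each of keg_purple, keg_green, keg_red, keg_yellow's own z axis and vertical below 0.1 rad and linear speed of each of keg_purple, keg_green, keg_red, keg_yellow below 0.02 m/s); the robot touches nothing.
It fails at once if a cap is pushed out of order: the green one (over 4 mm) before the purple one is down (9 mm), or the red one (over 4 mm) before the green one is down (9 mm) ((value of joint cap_green above 0.004 m and value of joint cap_purple below 0.009 m) or (value of joint cap_red above 0.004 m and value of joint cap_green below 0.009 m)).
It fails at once if the yellow cap is pushed over 4 mm (value of joint cap_yellow above 0.004 m).
It fails at once if a keg or its cap is pressed with more than 20 N (contact force between any of the fingers, the arm and keg_purple above 20 N or contact force between any of the fingers, the arm and keg_green above 20 N or contact force between any of the fingers, the arm and keg_red above 20 N or contact force between any of the fingers, the arm and keg_yellow above 20 N).
It fails at once if a keg is lifted (over 10 mm), tipped (over 0.2 rad) or shoved (over 30 mm) (height (world z) of any of keg_purple, keg_green, keg_red, keg_yellow above 0.01 m or angle between any of keg_purple, keg_green, keg_red, keg_yellow's own z axis and vertical above 0.2 rad or distance of any of keg_purple, keg_green, keg_red, keg_yellow from where it was at the start of the episode above 0.03 m).
It fails at once if a can, a glass or the mallet is moved by more than 30 mm (distance of any of can_blue, can_white, pint_glass, tasting_glass, mallet from where it was at the start of the episode above 0.03 m).
It also fails if it takes over 48 s, if anything falls off the work surface, if the arm or the gripper's body presses on something with over 40 N, if the wrist force passes 120 N, or if a joint passes its speed limit or range.

## Working session

There is one attempt and no reset: what is moved stays moved. The work goes in short steps, Python scripts to look and compute and a shell command to move; the robot and the scene stay as the last step left them, time stands still between calls to the robot, and variables do not carry over. Pictures are saved under pics/ and viewed, about 8 in all and at most 12, crops included, and the job is handed in when it is done.

```bash
mkdir -p pics; cat > h.py <<'E'
import numpy as np, cv2
from bench import ctrl
def pts(im):
    z=im["range_z"]; v,u=np.mgrid[0:z.shape[0],0:z.shape[1]]
    K=im["K"]; c=np.stack([(u-K[0,2])/K[0,0]*z,(v-K[1,2])/K[1,1]*z,z],-1)
    P=(c-im["t"])@im["R"]; P[z<=0]=np.nan
    return P
def save(im,n): cv2.imwrite("pics/"+n,im["color"][...,::-1])
E
python3 - <<'E'
from h import *
for n in ["scene","side"]:
    im=ctrl.get_image(n); save(im,n+"0.png"); np.savez(n+"0.npz",**im)
    P=pts(im); hsv=cv2.cvtColor(im["color"],cv2.COLOR_RGB2HSV)
    print(n,"cam",-im["R"].T@im["t"])
    # level tops above 0.19: connected comps of saturated pixels
    m=((P[...,2]>0.19)&(P[...,2]<0.26)&(hsv[...,1]>90)).astype(np.uint8)
    k,l,s,c=cv2.connectedComponentsWithStats(m)
    for i in range(1,k):
        if s[i,4]<25: continue
        q=P[l==i]; h=np.median(hsv[l==i],0)
        zt=np.percentile(q[:,2],95); t=q[q[:,2]>zt-.006]
        print(c[i].round(),s[i,4],"hsv",h,"top",zt.round(4),"xy",((t.min(0)+t.max(0))/2)[:2].round(4),"size",(t.max(0)-t.min(0))[:2].round(3))
print(ctrl.get_state())
E
```

```text
scene cam [ 0.93032485 -0.61697374  1.00879082]
[115.   4.] 113 hsv [ 67. 151.  82.] top 0.2258 xy [-0.7525  0.438 ] size [0.044 0.042]
[100.  10.] 143 hsv [ 67. 150.  81.] top 0.2319 xy [-0.7516  0.3569] size [0.043 0.046]
[84. 17.] 150 hsv [ 67. 151.  81.] top 0.2325 xy [-0.7513  0.2732] size [0.048 0.047]
[67. 25.] 160 hsv [ 67. 151.  80.] top 0.2314 xy [-0.7473  0.1898] size [0.04  0.051]
[51. 33.] 131 hsv [ 67. 150.  77.] top 0.2329 xy [-0.7172  0.095 ] size [0.071 0.072]
[279. 100.] 184 hsv [173.  106.  177.5] top 0.2367 xy [0.2849 0.2751] size [0.032 0.036]
[184. 106.] 38 hsv [ 15. 127. 102.] top 0.2554 xy [0.0656 0.0564] size [0.005 0.004]
[317. 122.] 77 hsv [ 63. 121. 165.] top 0.207 xy [0.4429 0.2592] size [0.035 0.037]
[270. 145.] 98 hsv [ 12.  181.  246.5] top 0.2073 xy [0.3837 0.0904] size [0.035 0.034]
[209. 188.] 72 hsv [172.   98.  236.5] top 0.2077 xy [ 0.3473 -0.1458] size [0.038 0.036]
[267. 196.] 121 hsv [  1. 188. 226.] top 0.2053 xy [ 0.4978 -0.0764] size [0.034 0.036]
[348. 204.] 45 hsv [ 11. 125.  72.] top 0.2573 xy [ 0.7005 -0.0095] size [0.01  0.002]
[192. 2
[... 1431 characters left out ...]

{'time': 0.1, 'joint_positions': array([ 0.01410736,  0.3217524 , -0.07008136,  1.45157122,  0.02262069,
        1.3708028 , -0.05690634]), 'qd': array([-0.00074126, -0.0026477 , -0.0002328 , -0.00368457,  0.00078722,
        0.00105887, -0.00178729]), 'joint_torque': array([ 1.37795760e-04, -4.92569017e+01, -4.06077392e-01, -3.13399816e+01,
       -6.42974046e-02,  3.95253638e-02,  6.49213871e-05]), 'position': array([ 6.49453410e-01, -6.59601126e-05,  1.98059471e-01]), 'tool_rot': array([-2.22061002e+00, -2.22064444e+00,  2.06404788e-03]), 'ft_force': array([-0.29021998,  0.17195992,  0.77663142]), 'torque': array([-0.02175388, -0.00339501, -0.09268457]), 'grip_width': 0.9996788899185188}
```

View pics/scene0.png

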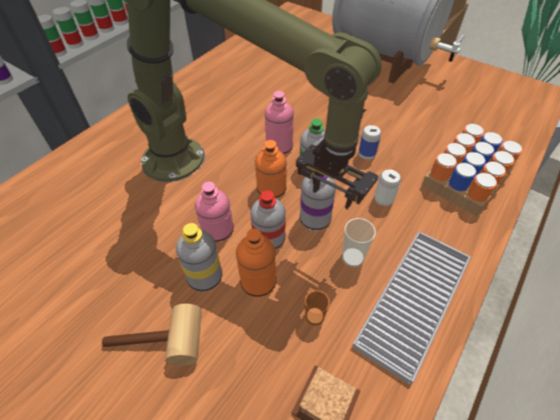

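View pics/side0.png

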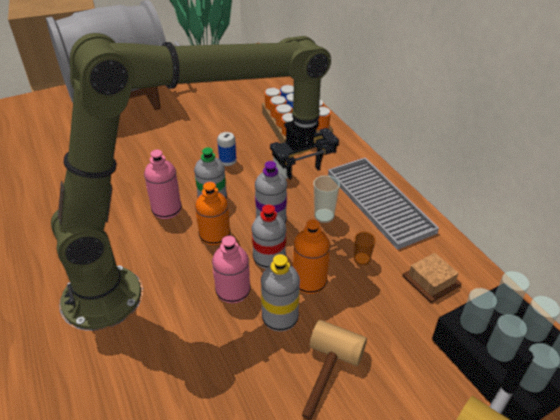

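The scene view shows the purple keg at (318,190), under the gripper. Green is at (316,127), red at (267,200) and yellow at (192,233). The orange and pink look-alikes are separate. I'll raise, shut the fingers and go above purple at about (0.573, 0.064).

```bash
python3 -m inch '[[-1,0,0,-50,0],[-1,0,0,-40,0],[-1,32,-38,0,0],[-1,32,-38,0,0],[-1,0,0,0,0]]' 20; python3 - <<'E'
from h import *
im=ctrl.get_image("wrist"); save(im,"w1.png")
for n in ["scene","side","wrist"]:
    im=ctrl.get_image(n)
    P=pts(im); hsv=cv2.cvtColor(im["color"],cv2.COLOR_RGB2HSV)
    m=((P[...,2]>0.19)&(P[...,2]<0.25)&(hsv[...,1]>80)).astype(np.uint8)
    k,l,s,c=cv2.connectedComponentsWithStats(m)
    for i in range(1,k):
        q=P[l==i]
        if s[i,4]<25 or q[:,0].mean()<.2: continue
        h=np.median(hsv[l==i],0)
        zt=np.percentile(q[:,2],95); t=q[q[:,2]>zt-.006]
        print(n,c[i].round(),s[i,4],"hsv",h,"top",zt.round(4),"xy",((t.min(0)+t.max(0))/2)[:2].round(4),"size",(t.max(0)-t.min(0))[:2].round(3))
s=ctrl.get_state(); print(s["ft_force"],s["position"])
E
```

```text
time: 0.72
position: [0.5705, 0.0655, 0.2873]
tool_rot: [-2.218, -2.216, 0.009]
ft_force: [0.1, 0.3, 0.5]
grip_width: 0.521
scene [279. 100.] 201 hsv [173. 107. 174.] top 0.2373 xy [0.2846 0.2749] size [0.033 0.036]
scene [270. 145.] 100 hsv [ 11.5 182.  244. ] top 0.2082 xy [0.3843 0.0895] size [0.037 0.035]
scene [320. 172.] 221 hsv [144. 147. 136.] top 0.2367 xy [0.5738 0.0661] size [0.034 0.034]
scene [209. 187.] 128 hsv [170.   95.  245.5] top 0.2078 xy [ 0.3477 -0.1462] size [0.036 0.034]
scene [267. 196.] 119 hsv [  2. 188. 172.] top 0.2062 xy [ 0.4974 -0.0769] size [0.033 0.034]
scene [192. 233.] 313 hsv [ 23. 159. 230.] top 0.2369 xy [ 0.4268 -0.2911] size [0.034 0.034]
scene [254. 240.] 344 hsv [ 11. 188. 168.] top 0.2373 xy [ 0.5621 -0.2153] size [0.035 0.034]
side [207. 151.] 78 hsv [ 68.  175.5 129.5] top 0.2071 xy [0.4416 0.2523] size [0.035 0.04 ]
side [157. 159.] 209 hsv [172. 119. 146.] top 0.2362 xy [0.2842 0.2705] size [0.033 0.045]
side [270. 169.] 178 hsv [142. 190. 100.] top 0.2362 xy [0.5726 0.0611] size [0.034 0.041]
side [210. 187.] 99 hsv [ 13. 231. 220.] top 0.2072 xy [0.3846 0.0859] size [0.033 0.038]
side [268. 210.] 102 hsv [  1.5 221.  145.5] top 0.2065 xy [ 0.4976 -0.0825] size [0.035 0.035]
side [313. 230.] 309 hsv [ 13. 234. 140.] top 0.2377 xy [ 0.5623 -0.2206] size [0.035 0.038]
side [229. 242.] 131 hsv [171. 117. 228.] top 0.2088 xy [ 0.3473 -0.1522] size [0.033 0.037]
side [280. 265.] 294 hsv [ 24.  217.5 176.5] top 0.2378 xy [ 0.4275 -0.2954] size [0.034 0.036]
wrist [ 31. 177.] 1723 hsv [ 14. 201. 244.] top 0.2069 xy [0.382  0.0891] size [0.036 0.035]
wrist [273. 207.] 2914 hsv [143. 179. 165.] top 0.236 xy [0.5717 0.0669] size [0.035 0.035]
[ 0.51943651 -0.75020735 -0.70957761] [0.57310591 0.06050035 0.28609407]
```

View pics/w1.png

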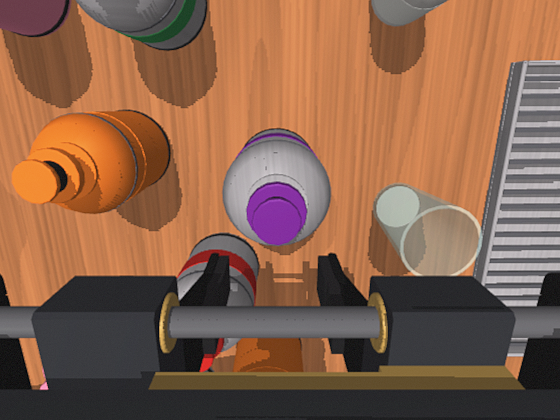

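The wrist view shows the purple button at (273,207), world about (0.572, 0.066), with a top at 0.236. That agrees with the other views. I'll finish shutting the fingers and centre.

```bash
python3 -m inch '[[-1,5,0,0,0],[-1,0,0,0,0],[-1,0,0,0,0],[-1,0,0,0,0]]'; python3 -m inch '[[-1,0,0,15,0],[-1,0,0,15,0],[-1,0,0,0,0],[-1,0,0,0,0]]'; python3 -m inch '[[-1,0,0,0,0]]'
```

```text
time: 1.42
position: [0.5744, 0.0636, 0.2846]
tool_rot: [-2.23, -2.204, 0.015]
ft_force: [0.1, -0.3, 0.6]
grip_width: 0.007
time: 1.92
position: [0.5734, 0.0633, 0.2514]
tool_rot: [-2.23, -2.203, 0.018]
ft_force: [-0.2, 0.0, 0.5]
grip_width: -0.0
time: 2.05
position: [0.5735, 0.0633, 0.2516]
tool_rot: [-2.23, -2.203, 0.017]
ft_force: [0.7, 0.3, 0.1]
grip_width: 0.006
```

```bash
python3 -m inch '[[-1,2,-1,11,0],[-1,0,0,0,0]]';python3 -m inch '[[-1,0,0,4,0],[-1,0,0,0,0]]'; python3 -m inch '[[-1,0,0,4,0],[-1,0,0,0,0]]'; python3 -m inch '[[-1,0,0,3,0],[-1,0,0,0,0]]'
```

```text
time: 2.3
position: [0.5725, 0.0656, 0.2402]
tool_rot: [-2.23, -2.203, 0.016]
ft_force: [0.7, 0.3, -0.1]
grip_width: 0.003
time: 2.55
position: [0.5725, 0.0656, 0.2361]
tool_rot: [-2.23, -2.203, 0.016]
ft_force: [-0.8, -0.1, -0.7]
grip_width: 0.009
time: 2.8
position: [0.5725, 0.0655, 0.2319]
tool_rot: [-2.23, -2.203, 0.016]
ft_force: [-1.0, 0.1, -0.9]
grip_width: 0.004
time: 3.05
position: [0.5726, 0.0655, 0.2288]
tool_rot: [-2.23, -2.204, 0.016]
ft_force: [0.2, 0.1, 0.0]
grip_width: 0.005
```

```bash
python3 - <<'E'
from h import *
a=ctrl.get_image("scene")["color"][120:240,240:400]; b=ctrl.get_image("side")["color"][110:230,190:350]
cv2.imwrite("pics/c1.png",cv2.resize(np.hstack([a,b]),None,fx=2.5,fy=2.5,interpolation=cv2.INTER_CUBIC)[...,::-1])
for i in range(3): ctrl.get_image("wrist"); s=ctrl.get_state();print(s["ft_force"],s["position"])
E
```

```text
[-0.0645508   1.23490089  1.32734849] [0.57277476 0.06557342 0.22920812]
[ 0.62845711  0.27388159 -0.29826961] [0.57279707 0.0655842  0.22926138]
[-0.25789711  1.07727555  0.78888016] [0.57279428 0.06558497 0.22923711]
```

View pics/c1.png

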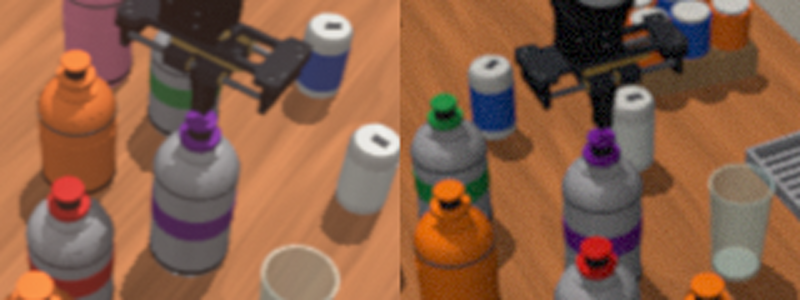

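The crops show the fingertip at the purple button's top or just behind it, with no clear contact. I'll measure the tip and button from depth.

```bash
python3 - <<'E'
from h import *
for n in ["scene","side","wrist"]:
    im=ctrl.get_image(n); P=pts(im); hsv=cv2.cvtColor(im["color"],cv2.COLOR_RGB2HSV)
    near=(abs(P[...,0]-.572)<.05)&(abs(P[...,1]-.066)<.05)&(P[...,2]>.18)&(P[...,2]<.30)
    pu=near&(hsv[...,0]>135)&(hsv[...,0]<155)&(hsv[...,1]>120)
    q=P[pu]; 
    if len(q): print(n,"purple z pct",np.percentile(q[:,2],[50,75,90,97]).round(4),len(q), q[q[:,2]>np.percentile(q[:,2],70)].mean(0).round(4))
    d=near&(hsv[...,2]<70)&(P[...,2]>.215)&(hsv[...,0]!=143)&~pu; q=P[d]; 
    for a in np.arange(.215,.27,.006):
        t=q[(q[:,2]>=a)&(q[:,2]<a+.006)]
        if len(t): print("  dark z%.3f"%a,len(t),t[:,:2].mean(0).round(4),t[:,:2].min(0).round(3),t[:,:2].max(0).round(3))
E
```

```text
scene purple z pct [0.2322 0.2348 0.236  0.2523] 164 [0.5761 0.0641 0.2378]
  dark z0.215 12 [0.5788 0.057 ] [0.567 0.054] [0.586 0.063]
  dark z0.221 9 [0.5794 0.0559] [0.571 0.052] [0.585 0.063]
  dark z0.227 1 [0.5809 0.0542] [0.581 0.054] [0.581 0.054]
  dark z0.251 6 [0.5745 0.0587] [0.567 0.056] [0.583 0.066]
  dark z0.257 12 [0.5787 0.0603] [0.568 0.055] [0.584 0.072]
  dark z0.263 15 [0.5767 0.0602] [0.567 0.053] [0.585 0.075]
  dark z0.269 13 [0.5756 0.0577] [0.566 0.054] [0.584 0.064]
side purple z pct [0.2235 0.2348 0.2375 0.2579] 164 [0.5699 0.0567 0.2418]
  dark z0.215 5 [0.5665 0.0535] [0.561 0.051] [0.573 0.058]
  dark z0.221 6 [0.5705 0.0496] [0.564 0.047] [0.576 0.053]
  dark z0.251 1 [0.5694 0.0697] [0.569 0.07 ] [0.569 0.07 ]
  dark z0.257 10 [0.5718 0.0559] [0.565 0.047] [0.579 0.073]
  dark z0.263 15 [0.5717 0.0558] [0.565 0.05 ] [0.583 0.07 ]
  dark z0.269 11 [0.5709 0.0554] [0.565 0.048] [0.581 0.068]
wrist purple z pct [0.2333 0.2351 0.2357 0.2366] 3616 [0.5717 0.0726 0.2378]
  dark z0.215 72 [0.5717 0.0793] [0.561 0.076] [0.581 0.081]
  dark z0.221 2 [0.5715 0.0807] [0.57  0.081] [0.573 0.081]
  dark z0.227 5 [0.5746 0.0831] [0.567 0.082] [0.58  0.084]
  dark z0.233 1 [0.5591 0.0546] [0.559 0.055] [0.559 0.055]
  dark z0.251 103 [0.5725 0.0757] [0.564 0.074] [0.581 0.077]
  dark z0.257 180 [0.5719 0.0759] [0.563 0.075] [0.581 0.077]
  dark z0.263 213 [0.5724 0.0759] [0.563 0.074] [0.581 0.077]
  dark z0.269 239 [0.5725 0.0756] [0.563 0.068] [0.581 0.077]
```

The purple button still stands at about 0.236, and the finger's dark part ends near 0.25. So there is no contact yet, and the tip seems to sit above the reported TCP. I'll keep going in small steps, watching the force.

```bash
for i in 1; do python3 -m inch '[[-1,0,0,3,0],[-1,0,0,0,0]]'; python3 -m inch '[[-1,0,0,3,0],[-1,0,0,0,0]]'; python3 -m inch '[[-1,0,0,3,0],[-1,0,0,0,0]]'; done | grep -E "pos|force"
```

```text
position: [0.5727, 0.0656, 0.226]
ft_force: [0.5, 0.5, 0.3]
position: [0.5726, 0.0656, 0.2226]
ft_force: [0.7, -0.2, -0.1]
position: [0.5725, 0.0655, 0.2194]
ft_force: [-0.1, 0.1, -0.1]
```

```bash
python3 - <<'E'
from h import *
im=ctrl.get_image("wrist"); P=pts(im)
cv2.imwrite("pics/w2.png",cv2.resize(im["color"][120:380,140:420],None,fx=2,fy=2)[...,::-1])
for v in range(180,340,8): print(v,im["color"][v,275],P[v,275].round(3))
E
```

```text
180 [185 180 183] [0.573 0.1   0.18 ]
188 [196 192 194] [0.573 0.096 0.184]
196 [163 157 162] [0.573 0.092 0.189]
204 [186 182 183] [0.573 0.087 0.191]
212 [151  64 180] [0.573 0.088 0.213]
220 [134  51 164] [0.573 0.084 0.213]
228 [29 32 26] [0.573 0.08  0.217]
236 [146  60 174] [0.573 0.083 0.235]
244 [133  48 161] [0.573 0.078 0.234]
252 [134  49 161] [0.573 0.073 0.234]
260 [32 36 33] [0.573 0.075 0.247]
268 [34 35 32] [0.573 0.075 0.257]
276 [33 34 32] [0.573 0.075 0.265]
284 [29 31 27] [0.573 0.072 0.267]
292 [24 26 24] [0.573 0.075 0.278]
300 [22 20 26] [0.573 0.075 0.284]
308 [69 67 69] [0.574 0.099 0.327]
316 [100  99 101] [0.574 0.098 0.329]
324 [113 112 116] [0.574 0.096 0.33 ]
332 [113 111 115] [0.574 0.095 0.331]
```

View pics/w2.png

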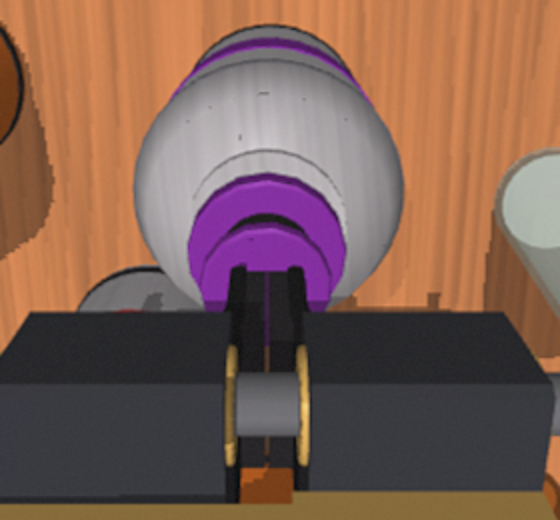

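The finger's lower edge is at about z 0.24, with the button at 0.235 and the collar at 0.213, both undisturbed. So the tips are roughly 20 mm above the reported TCP, and contact should come at a reported z of about 0.214.

```bash
(python3 -m inch '[[-1,0,0,3,0],[-1,0,0,0,0]]'; python3 -m inch '[[-1,0,0,3,0],[-1,0,0,0,0]]'; python3 -m inch '[[-1,0,0,3,0],[-1,0,0,0,0]]') | grep -E "pos|force"
```

```text
position: [0.5727, 0.0656, 0.2165]
ft_force: [0.1, -0.2, 0.5]
position: [0.5726, 0.0655, 0.2133]
ft_force: [0.7, 0.4, -0.3]
position: [0.5731, 0.0656, 0.2107]
ft_force: [0.8, -0.1, 2.2]
```

```bash
(python3 -m inch '[[-1,0,0,3,0],[-1,0,0,0,0]]'; python3 -m inch '[[-1,0,0,3,0],[-1,0,0,0,0]]'; python3 -m inch '[[-1,0,0,3,0],[-1,0,0,0,0]]'; python3 -m inch '[[-1,0,0,3,0],[-1,0,0,0,0]]') | grep -E "pos|force"
```

```text
position: [0.5731, 0.0656, 0.2085]
ft_force: [0.3, -0.3, 3.6]
position: [0.5731, 0.0656, 0.2059]
ft_force: [-1.5, 0.5, 3.9]
position: [0.5732, 0.0656, 0.2028]
ft_force: [-0.9, 0.2, 3.6]
position: [0.5731, 0.0657, 0.1996]
ft_force: [-1.3, 0.2, 4.1]
```

```bash
(python3 -m inch '[[-1,0,0,3,0],[-1,0,0,0,0]]'; python3 -m inch '[[-1,0,0,3,0],[-1,0,0,0,0]]'; python3 -m inch '[[-1,0,0,2.5,0],[-1,0,0,0,0]]') | grep -E "pos|force"
```

```text
position: [0.5732, 0.0657, 0.1965]
ft_force: [-1.5, -0.0, 4.7]
position: [0.5733, 0.0657, 0.1944]
ft_force: [-1.8, -1.4, 6.8]
position: [0.5734, 0.0657, 0.1934]
ft_force: [-1.7, -0.7, 7.1]
```

```bash
(python3 -m inch '[[-1,0,0,2,0],[-1,0,0,0,0]]';python3 -m inch '[[-1,0,0,-20,0],[-1,0,0,-40,0],[-1,0,0,-10,0],[-1,0,0,0,0]]'
python3 -m inch '[[-1,50,-35,0,0],[-1,50,-35,0,0],[-1,50,-35,0,0],[-1,35,-22,0,0],[-1,0,0,0,0]]') | grep -E "pos|rot|force"; cat > m.py <<'E'
from h import *
for n in ["wrist","scene","side"]:
    im=ctrl.get_image(n); P=pts(im); hsv=cv2.cvtColor(im["color"],cv2.COLOR_RGB2HSV)
    if n=="wrist": save(im,"wl.png")
    m=((P[...,2]>0.18)&(P[...,2]<0.25)&(hsv[...,1]>80)).astype(np.uint8)
    k,l,s,c=cv2.connectedComponentsWithStats(m)
    for i in range(1,k):
        q=P[l==i]
        if s[i,4]<25 or q[:,0].mean()<.2: continue
        h=np.median(hsv[l==i],0)
        if not (40<h[0]<90 or 135<h[0]<160 or h[0]<5 or 18<h[0]<30): continue
        zt=np.percentile(q[:,2],95); t=q[q[:,2]>zt-.006]
        print(n,c[i].round(),s[i,4],"h",h[0],"top",zt.round(4),"xy",((t.min(0)+t.max(0))/2)[:2].round(4),"size",(t.max(0)-t.min(0))[:2].round(3))
s=ctrl.get_state(); print(s["time"],s["ft_force"],s["position"])
E
python3 m.py
```

```text
position: [0.5735, 0.0657, 0.1933]
tool_rot: [-2.233, -2.206, 0.008]
ft_force: [-2.8, -0.7, 6.9]
position: [0.573, 0.0656, 0.2612]
tool_rot: [-2.232, -2.204, 0.013]
ft_force: [0.1, 0.8, -0.3]
position: [0.4419, 0.2553, 0.252]
tool_rot: [-2.231, -2.198, 0.031]
ft_force: [0.9, -0.3, 0.1]
wrist [273. 210.] 2959 h 68.0 top 0.2052 xy [0.4398 0.2602] size [0.036 0.035]
scene [316. 125.] 155 h 57.0 top 0.206 xy [0.4424 0.2605] size [0.034 0.036]
scene [320. 175.] 221 h 143.0 top 0.2252 xy [0.5745 0.0659] size [0.034 0.036]
scene [267. 199.] 201 h 1.0 top 0.2058 xy [ 0.4984 -0.0761] size [0.034 0.037]
scene [192. 233.] 314 h 23.0 top 0.2367 xy [ 0.4285 -0.2914] size [0.035 0.035]
side [208. 154.] 129 h 68.0 top 0.207 xy [0.4421 0.2547] size [0.033 0.035]
side [270. 172.] 178 h 142.0 top 0.2263 xy [0.573  0.0638] size [0.032 0.038]
side [268. 213.] 192 h 2.0 top 0.2059 xy [ 0.4981 -0.0832] size [0.036 0.038]
side [280. 265.] 295 h 24.0 top 0.2375 xy [ 0.4276 -0.2973] size [0.034 0.037]
8.275 [0.77997781 0.1126347  0.27984998] [0.44523724 0.25070975 0.25240348]
```

Purple's button dropped from 0.2365 to 0.225, so the cap is closed. Green is at about (0.441, 0.259), so I need a small shift. Contact should come at a reported z of about 0.183.

```bash
(python3 -m inch '[[-1,7,-4,0,0],[-1,0,0,0,0],[-1,0,0,25,0],[-1,0,0,20,0],[-1,0,0,0,0]]'; python3 -m inch '[[-1,0,0,10,0],[-1,0,0,0,0]]') | grep -E "pos|force"
```

```text
position: [0.4435, 0.2535, 0.2058]
ft_force: [-0.9, 0.7, -0.1]
position: [0.4442, 0.2533, 0.1964]
ft_force: [0.7, 0.4, 0.2]
```

```bash
(python3 -m inch '[[-1,5,-3,4,0],[-1,0,0,0,0]]'; python3 -m inch '[[-1,0,0,6,0],[-1,0,0,0,0]]'; python3 -m inch '[[-1,0,0,4,0],[-1,0,0,0,0]]';python3 -m inch '[[-1,0,0,3,0],[-1,0,0,0,0]]') | grep -E "pos|force"
```

```text
position: [0.4415, 0.2592, 0.1931]
ft_force: [0.2, 0.4, -0.1]
position: [0.4415, 0.2594, 0.187]
ft_force: [-0.3, -0.0, -0.1]
position: [0.4415, 0.2592, 0.1827]
ft_force: [0.1, 0.2, 1.0]
position: [0.442, 0.2595, 0.1801]
ft_force: [-0.6, -1.1, 1.0]
```

Contact is as expected, so I'll continue down to a reported z of about 0.164.

```bash
(python3 -m inch '[[-1,0,0,3,0],[-1,0,0,3,0]]'; python3 -m inch '[[-1,0,0,3,0],[-1,0,0,0,0]]'; python3 -m inch '[[-1,0,0,3,0],[-1,0,0,0,0]]';python3 -m inch '[[-1,0,0,3,0],[-1,0,0,0,0]]') | grep -E "pos|force"
```

```text
position: [0.4421, 0.2595, 0.1749]
ft_force: [-0.4, -1.6, 3.9]
position: [0.442, 0.2595, 0.1719]
ft_force: [-1.2, 0.3, 3.9]
position: [0.442, 0.2595, 0.1688]
ft_force: [-1.0, -1.6, 3.0]
position: [0.4421, 0.2596, 0.1658]
ft_force: [-0.8, -0.6, 5.9]
```

```bash
(python3 -m inch '[[-1,0,0,2.5,0],[-1,0,0,0,0]]'; python3 -m inch '[[-1,0,0,2.5,0],[-1,0,0,0,0]]') | grep -E "pos|force"
```

```text
position: [0.4422, 0.2596, 0.1641]
ft_force: [-3.2, -1.0, 7.0]
position: [0.4423, 0.2596, 0.163]
ft_force: [-1.6, -1.3, 7.2]
```

```bash
(python3 -m inch '[[-1,0,0,-20,0],[-1,0,0,-45,0],[-1,0,0,-30,0],[-1,0,0,0,0]]'
python3 -m inch '[[-1,-55,9,0,0],[-1,-55,9,0,0],[-1,-55,9,0,0],[-1,-55,9,0,0],[-1,0,0,0,0]]';python3 -m inch '[[-1,-55,9,0,0],[-1,-50,9,0,0],[-1,0,0,0,0],[-1,0,0,0,0]]') | grep -E "pos|rot|force"; python3 m.py
```

```text
position: [0.4429, 0.2598, 0.2574]
tool_rot: [-2.254, -2.18, 0.025]
ft_force: [-0.9, -0.3, -1.1]
position: [0.4695, 0.032, 0.2488]
tool_rot: [-2.247, -2.179, 0.039]
ft_force: [-0.5, 0.0, 0.1]
position: [0.4827, -0.0721, 0.2428]
tool_rot: [-2.236, -2.179, 0.045]
ft_force: [0.4, -0.1, -0.1]
wrist [425.  18.] 2745 h 143.0 top 0.2244 xy [0.5703 0.0541] size [0.031 0.011]
wrist [294. 226.] 3057 h 1.0 top 0.2046 xy [ 0.4953 -0.0776] size [0.034 0.035]
scene [316. 125.] 81 h 62.0 top 0.1952 xy [0.4446 0.2606] size [0.034 0.038]
scene [320. 175.] 216 h 143.0 top 0.2255 xy [0.5752 0.0658] size [0.034 0.034]
scene [267. 199.] 207 h 1.0 top 0.2056 xy [ 0.498  -0.0774] size [0.034 0.034]
scene [192. 233.] 321 h 22.0 top 0.2362 xy [ 0.4269 -0.2912] size [0.036 0.034]
side [208. 154.] 74 h 68.0 top 0.1961 xy [0.4419 0.2538] size [0.034 0.034]
side [268. 212.] 181 h 1.0 top 0.2066 xy [ 0.4974 -0.0845] size [0.033 0.04 ]
side [280. 265.] 300 h 24.0 top 0.2382 xy [ 0.4265 -0.2974] size [0.034 0.035]
13.425 [0.11189339 0.35280669 0.11213557] [ 0.48294242 -0.07211877  0.243563  ]
```

Green dropped about 11 mm, so it is closed. Red is at about (0.4965, -0.0785).

```bash
(python3 -m inch '[[-1,-6,13,0,0],[-1,0,0,0,0],[-1,0,0,25,0],[-1,0,0,15,0],[-1,0,0,0,0]]'; python3 -m inch '[[-1,0,0,6,0],[-1,0,0,0,0]]') | grep -E "pos|force"
```

```text
position: [0.4966, -0.0766, 0.2026]
ft_force: [-0.4, -0.6, 0.7]
position: [0.497, -0.0766, 0.1974]
ft_force: [0.3, 0.0, -0.0]
```

```bash
(python3 -m inch '[[-1,-2,0,6,0],[-1,0,0,0,0]]'; python3 -m inch '[[-1,0,0,5,0],[-1,0,0,0,0]]'; python3 -m inch '[[-1,0,0,4,0],[-1,0,0,0,0]]';python3 -m inch '[[-1,0,0,3,0],[-1,0,0,0,0]]') | grep -E "pos|force"
```

```text
position: [0.4973, -0.0789, 0.1918]
ft_force: [-0.1, -0.2, 0.6]
position: [0.4972, -0.079, 0.1866]
ft_force: [0.7, -0.3, -0.0]
position: [0.4971, -0.079, 0.1823]
ft_force: [-0.2, -0.4, 0.3]
position: [0.4976, -0.079, 0.1797]
ft_force: [-0.4, -0.4, 1.2]
```

```bash
(python3 -m inch '[[-1,0,0,3,0],[-1,0,0,0,0]]'; python3 -m inch '[[-1,0,0,3,0],[-1,0,0,0,0]]'; python3 -m inch '[[-1,0,0,3,0],[-1,0,0,0,0]]';python3 -m inch '[[-1,0,0,3,0],[-1,0,0,0,0]]') | grep -E "pos|force"
```

```text
position: [0.4977, -0.079, 0.1773]
ft_force: [-1.4, -0.1, 4.1]
position: [0.4977, -0.079, 0.1747]
ft_force: [-0.9, 0.9, 4.1]
position: [0.4977, -0.079, 0.1717]
ft_force: [-1.5, -0.5, 4.0]
position: [0.4977, -0.079, 0.1685]
ft_force: [-0.9, -0.5, 3.3]
```

```bash
(python3 -m inch '[[-1,0,0,3,0],[-1,0,0,0,0]]'; python3 -m inch '[[-1,0,0,2.5,0],[-1,0,0,0,0]]'; python3 -m inch '[[-1,0,0,2.5,0],[-1,0,0,0,0]]') | grep -E "pos|force"
```

```text
position: [0.4978, -0.079, 0.1656]
ft_force: [-1.4, 0.8, 5.4]
position: [0.4978, -0.079, 0.1639]
ft_force: [-2.1, -0.6, 7.7]
position: [0.4979, -0.079, 0.1628]
ft_force: [-2.6, 0.7, 8.0]
```

```bash
python3 -m inch '[[-1,0,0,-20,0],[-1,0,0,-45,0],[-1,0,0,-45,0],[-1,0,0,0,0],[-1,0,0,0,0]]'| grep -E "time|pos|force"; python3 m.py; python3 -c "
from h import *
save(ctrl.get_image('scene'),'end.png')"
```

```text
time: 17.68
position: [0.4992, -0.0784, 0.2709]
ft_force: [-0.4, -0.0, -0.3]
wrist [384.  17.] 2317 h 143.0 top 0.2243 xy [0.5705 0.0544] size [0.032 0.012]
wrist [272. 210.] 1515 h 1.0 top 0.1946 xy [ 0.4954 -0.0774] size [0.034 0.035]
scene [316. 125.] 79 h 62.0 top 0.196 xy [0.444 0.261] size [0.032 0.037]
scene [320. 175.] 220 h 143.0 top 0.2251 xy [0.5741 0.0655] size [0.035 0.035]
scene [267. 198.] 121 h 1.0 top 0.1955 xy [ 0.4975 -0.0771] size [0.035 0.038]
scene [192. 233.] 318 h 22.0 top 0.2367 xy [ 0.4274 -0.2916] size [0.035 0.035]
side [208. 154.] 74 h 68.0 top 0.1962 xy [0.4432 0.2559] size [0.034 0.04 ]
side [269. 212.] 100 h 1.0 top 0.1967 xy [ 0.4978 -0.083 ] size [0.034 0.032]
side [280. 265.] 297 h 24.0 top 0.2377 xy [ 0.4272 -0.2964] size [0.034 0.036]
17.825 [ 0.53224357  0.40721895 -1.18168952] [ 0.49904758 -0.07836911  0.27084996]
```

View pics/end.png

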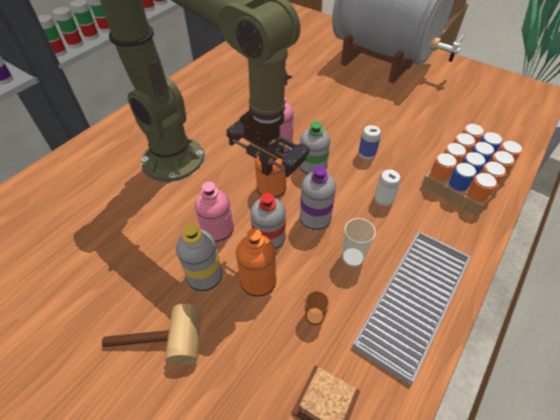

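The final view shows all kegs upright where they began: purple (318,190), green (316,127), red (267,200) and yellow (192,233). The cans, glasses and mallet are where they were, and the gripper is clear.

```bash
python3 -c "
from bench import ctrl
print(ctrl.close_job())"
```

```text
the job is handed in; nothing more can be done
None
```

I pressed the purple, green and red vent caps down in that order with closed fingertips, then raised the gripper clear and handed the job in at about 18 s. No verdict is reported.

- **Presses:** each one followed the expected pattern: first give, about 4 N while the cap moved, then a rise at the stop. The peak readings were about 7 N for purple, 7 N for green and 8 N for red.
- **Cap positions:** the released buttons stand about 10 to 11 mm lower than at the start. That is a little under the nominal 12 mm, which fits caps that start 0 to 2 mm down plus camera error. Yellow's button is unchanged at 0.237 m.
- **Other items:** the kegs I re-measured are within a few mm of where they began. I checked the cans, glasses and mallet only by eye in the last picture, and they look unmoved.
- **Disagreement in the readings:** the fingertips met the buttons about 22 mm lower in reported TCP height than expected. I relied on the force reading and close-up depth instead. The scene and side cameras also differed by about 6 mm in y, so I steered by the wrist view and an average of the others.

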